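# Close up the shielded test box

## Robot

A 6-joint arm with a two-finger parallel gripper is mounted at the origin on a cart in front of the work surface, level with it; the furniture and walls round the work are solid. World frame = base frame: x ahead of the robot, y to its left, z up, the work surface at z = 0. Lengths are in m, angles in degrees, forces in N, time in s.
With the tool pointing down it reaches from about 0.4 to 0.825 m from the base axis. Payload 7 kg.
Tool frame: the origin (TCP) lies midway between the tips of the shut fingers; the grasp point (between the pads) lies 19 mm behind it; z points along the fingers, y is the line along which they close (so a half turn about z gives the same grasp; the last joint's range is limited). The gripper opens to 88 mm and grips with 3 to 60 N. Pads are 19 mm wide; open, the fingers measure 130 mm over their backs; the gripper's body (78 mm by 193 mm) begins 47 mm behind the grasp point.
Start: joints at [-48.409, 20.546, 0.682, 0, -70.136, -16.507], TCP at [0.286, -0.611, 0.227] pointing down, gripper open.
Joint ranges: [-176.03, 176.03], [-82.01, 121.73], [-58.28, 71.71], [-173.87, 95.51], [-174.79, -0.11], [-173.66, 173.66]. Speed limits (degrees/s): [136.94, 136.94, 172.46, 180, 180, 180].

## Interface

Orientations are given as a 3x3 rotation matrix whose columns are the frame's x, y, z axes.
In Python, from rig import robot gives the robot as it stands. Calls block until the motion is done:
- robot.goto(position, orientation): joint-space move of the TCP to a pose.
- robot.servo_line(position, ori=None, speed=0.15): straight line of the TCP; ori=None keeps the orientation; speed is the mean speed in m/s.
- robot.movej(angles): joint-space move.
- robot.move_gripper(opening): opening from 0.0 (shut) to 1.0 (fully open); the grip force is fixed at half the most; returns when the fingers have stopped.
- robot.dwell(seconds).
- robot.ik(position, orientation): joint angles nearest the present ones, or None.
- robot.grab_frame(name): name is "scene" or "top" or "wrist"; returns (picture, depth): 384x512x3 uint8, red, green, blue; 384x512 float32, m along the optical axis (not along the pixel's ray), 0 where there is no reading.
- robot.camera_info(name): a dict with "vfov" (degrees; the focal length in pixels is half the picture's height over the tangent of half this angle, whatever the lens; pixels are square), "cx", "cy" (the principal point, pixels), "view" (4x4, takes a point from world to camera coordinates); the wrist camera has in their place "T_tool_cam" (4x4, takes a point from camera to tool coordinates, whose origin is the TCP and whose axes are the flange's). Camera axes: x right, y down, z forward; pixel columns grow to the right and rows downward; lengths in m; the calibration is good to about 2 mm. The wrist camera is an equidistant fisheye: a pixel r from the principal point sees the ray r / f radians off the axis. A picture is of the moment at which its call begins: read the wrist's pose just before it. camera_info takes no time and is no camera call.
A pose or a line that the arm cannot do raises robot.Unreachable and nothing moves.
- robot.job_done(): hands the job in; it is judged then, once.
Readings, each from a call of its own:
- robot.read_t(): time.
- robot.read_qpos(): joint angles.
- robot.read_qvel(): joint speeds.
- robot.read_effort(): joint torques, N m.
- robot.read_position(): TCP position.
- robot.read_tcp_rot(): TCP orientation.
- robot.read_force(): force on the tool from outside, world axes, zero at the start.
- robot.read_ft_torque(): the same for the moment, N m.
- robot.read_grip_width(): opening from 0.0 (shut) to 1.0 (fully open).
- robot.read_finger_force(): force on a finger pad.
Only numpy, scipy, OpenCV 4.12 (cv2) and the standard library are available. Lean on these libraries where they do the work, as an engineer would, in place of code of your own. Each camera call takes 0.05 s, during which the arm holds its last target. There are 200 camera calls.

## Task

Lay the USB stick flat inside the open shielded test box. Then fit the loose lid: hook one short edge fully home under the lip of the box, square to the box, while the clamp is still open, and then swing the clamp down so that the lid is pressed shut flat on the rim against its springs and stays so. Leave the solder reel and the flux tin where they are.

Things in the scene. Friction and masses are not known exactly. Their poses are not given: they have to be found in the camera images.
- test_box: Open aluminium box fixed to the desk. Origin: middle of its underside; x runs from the lip end (-x) to the clamp end (+x), z up. In mm in this frame: cavity x -71..71, y -38..38, floor z 6, rim z 30; side walls 4 thick, far wall x 71..75, near wall x -83..-71 (with a 12 mm coax socket outside at z 18). Clamp ears x 92..108, y -15..15, z up to 46.
- box_mouth (a point): Mouth of the slot for the lid's edge: on the near rim below the lip's edge, at test_box x -63, y 0, z 30 mm; axes as test_box. In test_box mm: lip plate x -83..-63, y -47..47, underside z 39, top z 43; slot floor is the rim, z 30; upright stop face at x -79; cheeks at y -43 and 43. Slot: 9 high, 86 wide, 16 deep.
- springs (a point): Midway between the tops of two brass spring plungers (8 diameter, at test_box x 60, y -30 and 30 mm) that stand to z 40, 10 above the rim. The lid must press them down: 0.8 N each at first, 2.8 N each at the rim. A level lid meets them before it can enter the slot; tilted far end up by 0.1 to 0.2 rad it enters. Hooked and let go it rests on them, far end up about 0.07 rad.
- lid: Loose aluminium plate 154 x 80 x 5 mm, about 0.15 kg; either short edge may be hooked. In its middle stands a dark grip block: 40 along x, 12 along y, z 5 to 31 mm. Origin: centre of the plate's underside; x along the 154 mm, z up. Starts on the desk, grip up. Home: short edge on the stop face, so origin at x -2, y 0, z 30 mm in test_box, its x along test_box x (either way).
- usb_stick: Black USB stick with a yellow end and a metal plug, 104 x 22 x 13 mm (body 22 wide at its middle), lying on the desk; origin at the centre of its underside, x along its length.
- clamp (a joint): Angle of the clamp arm in rad: 0 = shut (arm level, pointing to the lip, its foot on the lid's top), pi/2 = upright, up to 2.05 = leaning away from the lip. Starts at 1.75 to 1.95. Stiff friction hinge (about 0.3 N m): it stays where it is left, also shut against the springs. Push it over from its far side, then press its end down with 10 to 15 N.
- clamp_hinge (a point): Clamp hinge axis (along test_box y), at test_box x 100, y 0, z 40 mm; axes as test_box. At angle q the arm's end is at hinge + 62 mm * (-cos q, 0, sin q) in the test_box frame. Arm 14 mm wide, 6 thick.
- clamp_tip (a point): On the outer face (upper when shut) of the black thumb piece at the arm's end, 54 mm from the hinge axis and 4 mm off the arm's centre line. Thumb piece: 16 long, 20 wide, 8 mm thick.
- solder_reel: Grey reel of solder, 46 mm diameter, 24 mm high, standing flat; bystander. Origin: centre of its underside.
- flux_tin: Low round tin with a yellow top, 55 mm diameter, 20 mm high; bystander. Origin: centre of its underside.
- hot_air_tool (a point): Upper end of the thick black hot-air tool that leans in its rest on the desk between the test box and the lid (fixed; its body rises away from the robot at about y 0 to 0.065 m, from the desk's edge to this point, its thin nozzle a little farther and higher). Beside it, to -y, stands the soldering station, 0.15 m high. Pass over them with fingers and load above z 0.25 m.
Mind the look-alikes: they are no part of the job. Of the things like the usb_stick, leave any that is pink or red; of the rest the larger one is meant.

How it is judged (in metres and radians):
On the way, in this order (a step that is already met when the one before it is completed fails the run):
1. the USB stick lies in the box, let go (x of usb_stick in the frame of test_box between -0.032 and 0.032 m and y of usb_stick in the frame of test_box between -0.032 and 0.032 m and z of usb_stick in the frame of test_box below 0.012 m and contact force between usb_stick and the fingers below 0.1 N), for 0.2 s.
2. the lid's edge is hooked home under the lip and let go, the clamp still open (x of lid in the frame of test_box between -0.008 and 0.004 m and y of lid in the frame of test_box between -0.007 and 0.007 m and z of lid in the frame of test_box below 0.04 m and angle between the x axis of lid and the x axis of test_box, either way round below 0.12 rad and angle between lid's own z axis and vertical below 0.12 rad and contact force between lid and the fingers below 0.1 N and value of joint clamp above 1.2 rad), for 0.2 s.
At the end, for the whole second after the job is handed in: Stick flat on the box's floor (origin within 32 mm of the middle in x and y); lid at rest flat on the rim (origin 28 to 32 mm up, level to 0.025 rad), edge home under the lip (within 6 mm along, 7 mm across, 0.06 rad in yaw); clamp shut to within 0.07 rad (value of joint clamp below 0.07 rad and x of lid in the frame of test_box between -0.008 and 0.004 m and y of lid in the frame of test_box between -0.007 and 0.007 m and z of lid in the frame of test_box between 0.028 and 0.032 m and angle between the z axis of lid and the z axis of test_box, either way round below 0.025 rad and angle between the x axis of lid and the x axis of test_box, either way round below 0.06 rad and angle between lid's own z axis and vertical below 0.5 rad and x of usb_stick in the frame of test_box between -0.032 and 0.032 m and y of usb_stick in the frame of test_box between -0.032 and 0.032 m and z of usb_stick in the frame of test_box below 0.012 m and linear speed of lid below 0.01 m/s); the robot touches nothing.
It fails at once if the solder reel is disturbed (distance of solder_reel from where it was at the start of the episode above 0.03 m).
It fails at once if the flux tin is disturbed (distance of flux_tin from where it was at the start of the episode above 0.03 m).
It also fails if it takes over 72 s, if anything falls off the work surface, if the arm or the gripper's body presses on something with over 40 N, if the wrist force passes 120 N, or if a joint passes its speed limit or range.

## Working session

There is one attempt and no reset: what is moved stays moved. The work goes in short steps, each a Python script; the robot and the scene stay as the last script left them, time stands still between calls to the robot, and variables do not carry over. Pictures are saved under pics/ and viewed, at most 10 in all, crops included, and the job is handed in when it is done.

```bash
ls; mkdir -p pics; cat > h.py <<'E'
import numpy as np, cv2
from rig import robot
def grab(name,fn=None):
    img,d=robot.grab_frame(name)
    if fn: cv2.imwrite(fn,img[:,:,::-1])
    return img,d
def cloud(name,d):
    ci=robot.camera_info(name); h,w=d.shape
    f=h/2/np.tan(np.radians(ci['vfov'])/2)
    v,u=np.mgrid[0:h,0:w]
    P=np.stack([(u-ci['cx'])/f*d,(v-ci['cy'])/f*d,d],-1)
    M=np.linalg.inv(ci['view'])
    W=P@M[:3,:3].T+M[:3,3]
    W[d<=0]=np.nan
    return W
def proj(name,p):
    ci=robot.camera_info(name); f=192/np.tan(np.radians(ci['vfov'])/2)
    c=ci['view']@np.append(p,1); return ci['cx']+f*c[0]/c[2],ci['cy']+f*c[1]/c[2]
E
python3 - <<'E'
from h import *
for n in('top','scene'):
    im,d=grab(n,f'pics/{n}.png'); W=cloud(n,d); np.savez(f'{n}.npz',im=im,W=W)
    print(n,robot.camera_info(n))
t=cv2.imread('pics/top.png');cv2.imwrite('pics/top2.png',cv2.resize(t,(800,600),interpolation=cv2.INTER_CUBIC))
print(robot.read_t())
E
```

```text
pics
top {'vfov': 43.95513040939917, 'cx': 255.23941285521352, 'cy': 195.11266012588206, 'view': array([[ 0.09786041, -0.99519918, -0.00139199,  0.14907362],
       [-0.97295717, -0.09537905, -0.21037389,  0.57890408],
       [ 0.20923115,  0.02194162, -0.97762001,  1.25935804],
       [ 0.        ,  0.        ,  0.        ,  1.        ]])}
scene {'vfov': 51.29675690264041, 'cx': 260.09749465485504, 'cy': 188.65597657583146, 'view': array([[-0.4295139 , -0.90300769, -0.00974291,  0.42134754],
       [-0.70850791,  0.34365078, -0.61637707,  0.38937679],
       [ 0.55994139, -0.25783959, -0.78739087,  1.12651889],
       [ 0.        ,  0.        ,  0.        ,  1.        ]])}
0.1
```

View pics/top2.png

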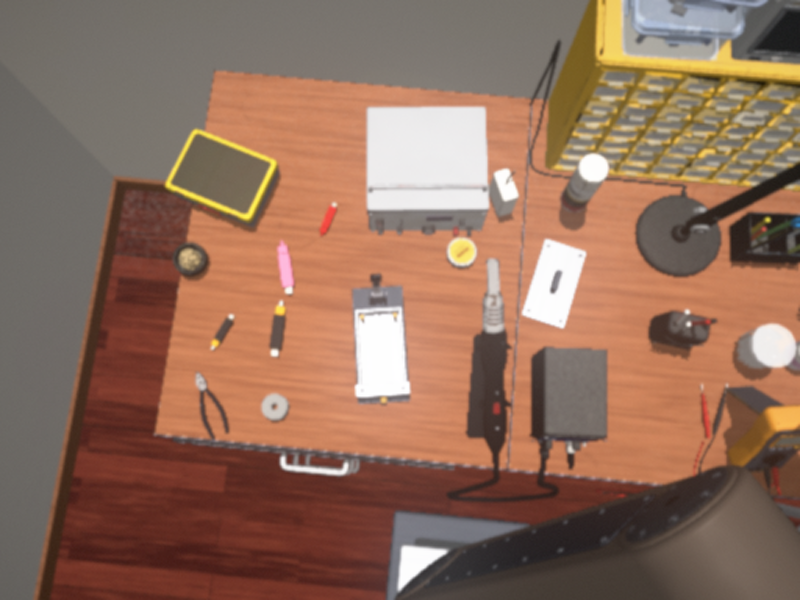

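View pics/scene.png

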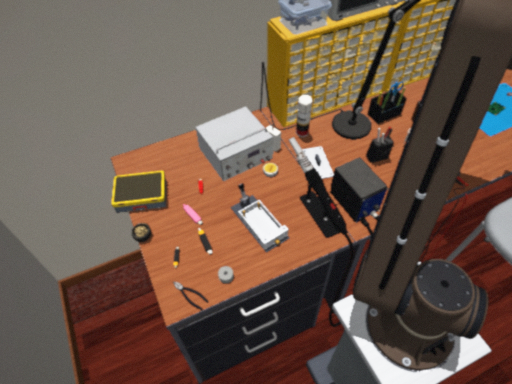

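The top view (800×600) shows the box with its lip at about (383,392) and clamp at (376,285). The large black stick is at (278,328) with its yellow end up, the lid is at (555,283), the tin at (461,252) and the reel at (275,407). Next I'll get the metric poses.

```bash
python3 - <<'E'
from h import *
z=np.load('top.npz');im=z['im'].astype(int);W=z['W'];s=512/800
def roi(x0,y0,x1,y1):
    m=np.zeros(W.shape[:2],bool);m[int(y0*s):int(y1*s),int(x0*s):int(x1*s)]=1;return m
def rect(m,n):
    p=W[m][:,:2]*1000; (c,sz,a)=cv2.minAreaRect(p.astype(np.float32)); 
    q=p-p.mean(0);_,_,v=np.linalg.svd(q,full_matrices=False)
    print(n,m.sum(),'c',c,'sz',sz,a,'mean',p.mean(0),'pca',np.degrees(np.arctan2(v[0,1],v[0,0])),'z',np.nanpercentile(W[m][:,2],[5,50,95]))
br=im.min(-1)
for n,r in dict(desk=(310,430,345,445),desk2=(420,300,450,330)).items():
    print(n,np.nanmedian(W[roi(*r)],0))
rect(roi(515,230,595,335)&(br>150),'lid')
rect(roi(515,230,595,335)&(W[...,2]>.018)&(W[...,2]<.045)&(br<120),'grip')
rect(roi(262,295,293,362)&(W[...,2]>.005),'stick')
r=roi(262,295,293,362);sat=im.max(-1)-br
rect(r&(W[...,2]>.005)&(im[...,0]>150)&(im[...,1]>120)&(im[...,2]<110),'yellow')
rect(roi(345,265,420,410)&(W[...,2]>.02),'box all')
rect(roi(345,300,420,410)&(W[...,2]>.036)&(W[...,2]<.05),'lip/springs')
rect(roi(345,370,420,410)&(W[...,2]>.036)&(W[...,2]<.05),'lip')
rect(roi(345,310,420,410)&(W[...,2]>.022)&(W[...,2]<.036),'rim')
rect(roi(345,265,420,310)&(W[...,2]>.05),'clamp')
rect(roi(470,250,520,480)&(W[...,2]>.05),'hotair')
rect(roi(510,330,620,450)&(W[...,2]>.05),'station')
rect(roi(440,230,480,270)&(W[...,2]>.01),'tin')
rect(roi(255,390,295,425)&(W[...,2]>.01),'reel')
c=cv2.imread('pics/top.png')[165:270,150:400];cv2.imwrite('pics/c1.png',cv2.resize(c,None,fx=3.2,fy=3.2,interpolation=cv2.INTER_CUBIC))
print(robot.camera_info('wrist'))
E
```

```text
desk [ 0.32250905  0.31324306 -0.00088277]
desk2 [ 0.56379679  0.14038824 -0.00098634]Traceback (most recent call last):
  File "<stdin>", line 12, in <module>
  File "<stdin>", line 7, in rect
    u, s, vh = gufunc(a, signature=signature)
               ~~~~~~^^^^^^^^^^^^^^^^^^^^^^^^
    raise LinAlgError("SVD did not converge")
numpy.linalg.LinAlgError: SVD did not converge
```

```bash
cat >> h.py <<'E'
def plane(name,uv,z):
    "pixel -> world on the plane z"
    ci=robot.camera_info(name); f=192/np.tan(np.radians(ci['vfov'])/2)
    M=np.linalg.inv(ci['view']); uv=np.atleast_2d(uv).astype(float)
    r=np.c_[(uv[:,0]-ci['cx'])/f,(uv[:,1]-ci['cy'])/f,np.ones(len(uv))]@M[:3,:3].T
    return M[:3,3]+r*((z-M[2,3])/r[:,2])[:,None]
def rect(name,m,z,n):
    "minimum rectangle of the largest blob of mask m, its pixels put on the plane z"
    k,l,st,_=cv2.connectedComponentsWithStats(m.astype(np.uint8)); 
    if k<2: print(n,'none');return
    m=l==1+np.argmax(st[1:,4])
    v,u=np.nonzero(m); p=plane(name,np.c_[u,v],z)[:,:2]*1000
    c,sz,a=cv2.minAreaRect(p.astype(np.float32)); q=p-p.mean(0); v=np.linalg.svd(q,full_matrices=False)[2]
    print(n,m.sum(),'c',np.round(c,1),'sz',np.round(sz,1),round(a,1),'mean',p.mean(0).round(1),'pca',np.degrees(np.arctan2(v[0,1],v[0,0])).round(1))
E
cat > seg.py <<'E'
from h import *
z=np.load('top.npz');im=z['im'].astype(int);W=z['W'];s=512/800;Z=np.nan_to_num(W[...,2],nan=-1)
def roi(x0,y0,x1,y1):
    m=np.zeros(W.shape[:2],bool);m[int(y0*s):int(y1*s),int(x0*s):int(x1*s)]=1;return m
br=im.min(-1); R=lambda m,z,n:rect('top',m,z,n)
R(roi(515,230,595,335)&(br>140),.005,'lid')
R(roi(535,255,575,310)&(im.max(-1)<110),.031,'grip')
r=roi(262,295,293,362)
R(r&(Z>.004),.012,'stick')
R(r&(im[...,0]>140)&(im[...,1]>110)&(im[...,2]<110),.012,'yellow')
R(roi(345,300,420,375)&(br>150),.03,'rim/interior')
R(roi(345,365,420,410)&(Z>.036)&(Z<.05),.043,'lip')
R(roi(345,265,420,310)&(Z>.055),.09,'clamp')
R(roi(440,230,480,270)&(Z>.01),.02,'tin')
R(roi(255,390,295,425)&(Z>.01),.024,'reel')
for n,q in dict(hot=(470,250,520,480),st=(510,330,620,450),clamp=(345,265,420,310)).items():
    print(n,np.nanmax(np.where(roi(*q),Z,-1)),np.nanmin(W[roi(*q)&(Z>.05)],0),np.nanmax(W[roi(*q)&(Z>.05)],0))
print('valid lid',(Z[roi(530,250,580,310)]>-1).mean(), 'box',(Z[roi(360,300,400,400)]>-1).mean())
c=cv2.imread('pics/top.png')[165:270,150:400];cv2.imwrite('pics/c1.png',cv2.resize(c,None,fx=3.2,fy=3.2,interpolation=cv2.INTER_CUBIC))
ci=robot.camera_info('wrist');print(ci)
E
python3 seg.py
```

```text
lid 1530 c [644.9 -77.5] sz [ 85.5 160.4] 76.7 mean [643.9 -77.3] pca 166.8
grip none
stick 238 c [506.  421.5] sz [102.4  25.3] 0.6 mean [504.6 422.9] pca -179.1
yellow 614 c [510.2 427. ] sz [124.1  55. ] 7.4 mean [513.5 428.2] pca -170.1
rim/interior 1392 c [500.4 233.8] sz [126.3  90.2] 9.1 mean [499.8 233.4] pca -168.8
lip 249 c [411.3 218.9] sz [20.6 93.5] 9.4 mean [411.3 219.6] pca -80.7
clamp 64 c [590.9 248.3] sz [28.1 19.2] 5.6 mean [592.9 248.6] pca -163.2
tin 278 c [682.9 100.6] sz [54.6 52.5] 4.8 mean [682. 100.] pca 153.0
reel 204 c [364.6 408.1] sz [44.4 41.7] 7.4 mean [364.2 408.2] pca 152.3
hot 0.22446125115990823 [ 0.32419297 -0.00262445  0.05048395] [0.6192958  0.07093087 0.22446125]
st 0.14817674188569674 [ 0.33686006 -0.15188618  0.05009633] [0.50301182 0.01476802 0.14817674]
clamp 0.1012630385950608 [0.57652322 0.2394342  0.05013251] [0.60369762 0.25863326 0.10126304]
valid lid 0.9958881578947368 box 0.9963942307692307
{'vfov': 65.70646984690485, 'cx': 255.96018514215487, 'cy': 188.18236787962132, 'T_tool_cam': array([[ 5.86284228e-05, -9.69237741e-01, -2.46126386e-01,
         6.57132128e-02],
       [ 9.99999771e-01, -1.08964679e-04,  6.67303866e-04,
         1.85899485e-04],
       [-6.73595174e-04, -2.46126369e-01,  9.69237513e-01,
        -1.57471853e-01],
       [ 0.00000000e+00,  0.00000000e+00,  0.00000000e+00,
         1.00000000e+00]])}
```

View pics/c1.png

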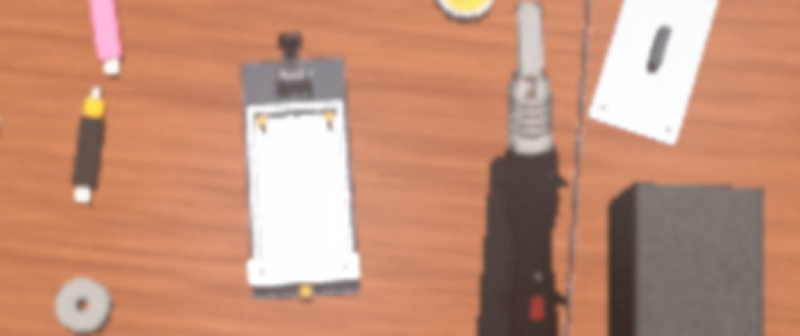

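The crop shows the large stick along (82,200)–(97,90) and a clear box interior, with the springs at (262,120) and (328,118). The lid's grip block is at (659,48). Next I'll check what is tall along the swing and add wrist-camera support.

```bash
cat >> h.py <<'E'
def wcloud(fn=None):
    p=robot.read_position();R=np.array(robot.read_tcp_rot());im,d=robot.grab_frame('wrist')
    if fn: cv2.imwrite(fn,im[:,:,::-1])
    ci=robot.camera_info('wrist');f=192/np.tan(np.radians(ci['vfov'])/2)
    v,u=np.mgrid[0:384,0:512];x=u-ci['cx'];y=v-ci['cy'];r=np.hypot(x,y)+1e-9;t=r/f
    k=np.tan(t)/r
    P=np.stack([x*k*d,y*k*d,d],-1);T=ci['T_tool_cam']
    W=(P@T[:3,:3].T+T[:3,3])@R.T+p;W[d<=0]=np.nan
    return im,W
def Rz(a): a=np.radians(a);return np.array([[np.cos(a),-np.sin(a),0],[np.sin(a),np.cos(a),0],[0,0,1.]])
def Ry(b): return np.array([[np.cos(b),0,np.sin(b)],[0,1,0],[-np.sin(b),0,np.cos(b)]])
DOWN=np.diag([1.,-1,-1])
def down(a): return Rz(a)@DOWN   # tool x along yaw a, tool y along -(a+90)
E
python3 - <<'E'
from h import *
for n in('top','scene'):
    W=np.load(n+'.npz')['W'];x,y,z=W[...,0],W[...,1],W[...,2];r=np.hypot(x,y);a=np.degrees(np.arctan2(y,x))
    for lo in range(-65,50,10):
        m=(a>lo)&(a<lo+10)&(r>.4)&(r<.85)&(z>.2)
        print(n,lo,m.sum(),(np.r_[r[m].min(),r[m].max(),z[m].min(),z[m].max()].round(2) if m.any() else ''))
R0=robot.read_tcp_rot();print(np.round(R0,3),robot.read_force(),robot.read_grip_width())
for p,yaw in (((.506,.4215,.3),0),((.483,.231,.3),9.3),((.6447,-.0774,.3),-13.3)):
    for k in(0,180):
        print(p,k,robot.ik(p,down(yaw+k)))
E
```

```text
top -65 0 
top -55 0 
top -45 0 
top -35 109 [0.83 0.84 0.21 0.35]
top -25 356 [0.81 0.84 0.2  0.36]
top -15 0 
top -5 29 [0.58 0.62 0.2  0.22]
top 5 111 [0.57 0.62 0.2  0.22]
top 15 0 
top 25 0 
top 35 0 
top 45 0 
scene -65 0 
scene -55 0 
scene -45 0 
scene -35 390 [0.83 0.85 0.22 0.48]
scene -25 228 [0.82 0.84 0.2  0.37]
scene -15 0 
scene -5 18 [0.57 0.62 0.2  0.22]
scene 5 73 [0.57 0.62 0.2  0.23]
scene 15 0 
scene 25 0 
scene 35 0 
scene 45 0 
[[-0.906 -0.424 -0.001]
 [-0.424  0.906  0.001]
 [ 0.     0.001 -1.   ]] [0.49454581 0.03755121 0.35097242] 1.0006413177761841
(0.506, 0.4215, 0.3) 0 [ 56.72678968  17.05440955   5.11545599   0.         -78.06104643
  33.27321032]
(0.506, 0.4215, 0.3) 180 [  56.72678968   17.05440955    5.11545599    0.          -78.06104643
 -146.72678968]
(0.483, 0.231, 0.3) 0 [ 46.55203963   4.96715539 -10.04707035   0.         -74.98577426
  52.74796037]
(0.483, 0.231, 0.3) 180 [  46.55203963    4.96715539  -10.04707035    0.          -74.98577426
 -127.25203963]
(0.6447, -0.0774, 0.3) 0 [ 10.33449399  16.15277246   3.87187903   0.         -77.71910657
  66.36550601]
(0.6447, -0.0774, 0.3) 180 [  10.33449399   16.15277246    3.87187903    0.          -77.71910657
 -113.63449399]
```

```bash
python3 - <<'E'
from h import *
p=np.array(robot.read_position());robot.servo_line(p+[0,0,.08],speed=.25)
robot.goto([.44,.224,.33],down(9.3))
im,W=wcloud('pics/w1.png');np.savez('w1.npz',im=im,W=W)
print(robot.read_t())
robot.goto([.506,.4215,.20],down(0))
im,W=wcloud('pics/w2.png');np.savez('w2.npz',im=im,W=W)
print(robot.read_t(),robot.read_position())
cv2.imwrite('pics/w12.png',cv2.resize(np.hstack([cv2.imread('pics/w1.png'),cv2.imread('pics/w2.png')]),(800,300),interpolation=cv2.INTER_AREA))
E
```

```text
3.6
4.6167 [0.50640112 0.42097242 0.20181469]
```

View pics/w12.png

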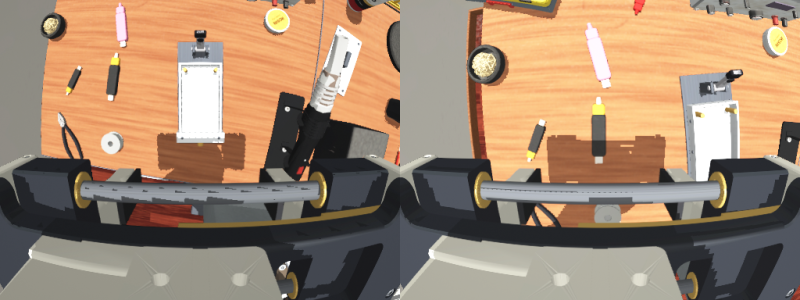

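Wrist views: on the left the box spans (180,40)–(222,142) with the lip at the bottom. On the right the stick is at (598,130), aligned with the tool.

```bash
cat > m.py <<'E'
from h import *
def rr(m,W,n):
    k,l,st,_=cv2.connectedComponentsWithStats(m.astype(np.uint8)); m=l==1+np.argmax(st[1:,4])
    p=W[m]*1000;c,sz,a=cv2.minAreaRect(p[:,:2].astype(np.float32))
    print(n,m.sum(),'c',np.round(c,1),'sz',np.round(sz,1),round(a,1),'zmed',np.median(p[:,2]).round(1),'zmax',p[:,2].max().round(1)); return p
E
python3 - <<'E'
from m import *
z=np.load('w2.npz');im=z['im'].astype(int);W=z['W'];X,Y,Z=[np.nan_to_num(W[...,i],nan=-9) for i in range(3)]
near=(abs(X-.506)<.09)&(abs(Y-.4215)<.03)
print('desk',np.median(Z[near&(Z<.004)&(Z>-.01)]))
rr(near&(Z>.004)&(Z<.03),W,'stick')
rr(near&(im[...,0]>150)&(im[...,1]>110)&(im[...,2]<90)&(Z>.004),W,'yellow')
rr((abs(X-.506)<.09)&(abs(Y-.4215)<.12)&(Y>.4515)&(Z>.003)&(Z<.03),W,'small')
z=np.load('w1.npz');im=z['im'].astype(int);W=z['W'];X,Y,Z=[np.nan_to_num(W[...,i],nan=-9) for i in range(3)]
B=(np.stack([X-.4833,Y-.231],-1))@Rz(9.3)[:2,:2]; bx,by=B[...,0],B[...,1]
rr((abs(by)<.06)&(bx<-.05)&(bx>-.1)&(Z>.037)&(Z<.05),W,'lip')
rr((abs(by)<.06)&(bx<.1)&(bx>-.1)&(Z>.02)&(Z<.05),W,'lip+rim')
m=(abs(by)<.03)&(bx>.06)&(bx<.16)&(Z>.06);p=rr(m,W,'clamp')
b=np.c_[bx[m],by[m],Z[m]]*1000;print('clamp box frame',b.min(0),b.max(0),b[b[:,2]>b[:,2].max()-6].mean(0))
E
```

```text
desk -0.0006370157468026105
stick 1283 c [508.1 424.7] sz [103.1  20.7] 0.3 zmed 11.9 zmax 14.7
yellow 746 c [529.1 410. ] sz [ 2.2 37. ] 0.1 zmed 293.4 zmax 296.1
small 589 c [492.5 525.3] sz [16.  71.8] 68.3 zmed 8.2 zmax 10.8
lip 789 c [412.5 219.5] sz [19.5 92.5] 9.2 zmed 42.5 zmax 45.6
lip+rim 1543 c [474.3 229.5] sz [169.7  92.5] 9.2 zmed 40.6 zmax 45.6
clamp 231 c [596.2 249.4] sz [18.3 18.7] 9.7 zmed 91.3 zmax 100.7
clamp box frame [105.26799503  -9.45831746  60.2484029 ] [123.58453285   9.1973465  100.65964794] [119.62253967  -0.24168439  97.55722373]
```

```bash
cat >> h.py <<'E'
O=np.array([.4842,.2311,0]);YB=9.25
def bw(x,y,z): return O+Rz(YB)@np.array([x,y,z])/1000
E
python3 - <<'E'
from m import *
robot.move_gripper(.5)
robot.goto([.5076,.4243,.06],down(.3))
robot.servo_line([.5076,.4243,.0035],speed=.1)
robot.move_gripper(0);print('w',robot.read_grip_width()*88,robot.read_finger_force())
robot.servo_line([.5076,.4243,.12],speed=.25)
robot.goto(bw(0,0,120),down(YB))
robot.servo_line(bw(0,0,45),speed=.2)
robot.servo_line(bw(0,0,10.5),speed=.08)
print(robot.read_force(),robot.read_position())
robot.move_gripper(.32)
robot.servo_line(bw(0,0,60),speed=.15)
robot.servo_line(bw(-30,0,200),speed=.3)
im,W=wcloud('pics/w3.png')
X,Y,Z=[np.nan_to_num(W[...,i],nan=-9) for i in range(3)]
B=(np.stack([X-O[0],Y-O[1]],-1))@Rz(YB)[:2,:2]; bx,by=B[...,0],B[...,1]
rr((abs(by)<.034)&(abs(bx)<.066)&(Z>.01)&(Z<.03)&(im.max(-1)<110),W,'stick in box'); rr((abs(by)<.06)&(bx<-.05)&(bx>-.1)&(Z>.037)&(Z<.05),W,'lip')
print(robot.read_t())
robot.move_gripper(.6)
robot.servo_line(bw(-30,0,330),speed=.4)
robot.goto([.60,-.066,.33],down(-13.3))
robot.servo_line([.60,-.066,.22],speed=.3)
im,W=wcloud('pics/w4.png');np.savez('w4.npz',im=im,W=W);print(robot.read_t())
cv2.imwrite('pics/w34.png',cv2.resize(np.hstack([cv2.imread('pics/w3.png'),cv2.imread('pics/w4.png')]),(800,300),interpolation=cv2.INTER_AREA))
X,Y,Z=[np.nan_to_num(W[...,i],nan=-9) for i in range(3)]
n=(abs(X-.6447)<.12)&(abs(Y+.0774)<.08)
rr(n&(Z>.015)&(Z<.045)&(im.max(-1)<120),W,'grip'); rr(n&(im.min(-1)>130)&(Z<.015),W,'lid')
E
```

```text
w 21.44821423043551 30.000699162483215
[ 0.21134447 -0.1620258  -0.26686686] [0.48445862 0.23133302 0.01077657]
stick in box 978 c [478.8 230.7] sz [63.9 20.7] 9.0 zmed 18.2 zmax 20.5
lip 1260 c [412.9 219.4] sz [19.7 93.7] 8.9 zmed 42.4 zmax 45.9
11.4333
14.375
grip 110 c [644.7 -78.9] sz [ 9.5 37.9] 76.9 zmed 29.6 zmax 32.3
lid 7278 c [645.6 -78.8] sz [ 82.3 155.4] 76.9 zmed 4.3 zmax 7.7
```

View pics/w34.png

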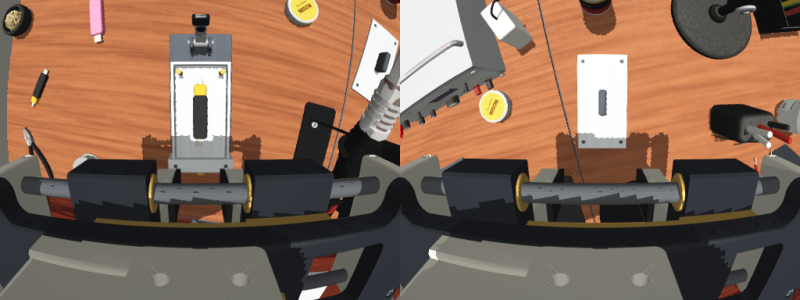

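Stick placed. The lid is at (645,-79) mm, yaw −13.1°, so I'll pick it up and bring it above the box.

```bash
cat >> h.py <<'E'
O=np.array([.4847,.2311,0]);YB=9.15
def lidpose(ex,ez,t,y=0):
    "TCP pose with the lid's hooked bottom edge at box (ex,y,ez) mm, far end up by t"
    R=Rz(YB)@Ry(-t)
    return bw(ex,y,ez)+R@np.array([.077,0,.0075]),R@DOWN
E
python3 - <<'E'
from m import *
R=down(-13.1)
robot.goto([.6453,-.0788,.08],R)
robot.servo_line([.6453,-.0788,.0078],speed=.1)
robot.move_gripper(0);print('w',robot.read_grip_width()*88,robot.read_force())
robot.servo_line([.6453,-.0788,.30],speed=.3)
print(robot.read_force())
p,Rl=lidpose(-58,300,.13)
robot.goto(p,Rl)
robot.servo_line(lidpose(-58,60,.13)[0],speed=.3);robot.dwell(.2)
print(robot.read_t(),robot.read_force(),robot.read_position()-lidpose(-58,60,.13)[0])
im,d=grab('scene','pics/s3.png')
c=cv2.imread('pics/s3.png');u,v=map(int,proj('scene',bw(0,0,50)));c=c[max(v-75,0):v+75,max(u-100,0):u+100];cv2.imwrite('pics/s3c.png',cv2.resize(c,(800,600),interpolation=cv2.INTER_CUBIC))
im,W=wcloud('pics/w5.png')
E
```

```text
w 11.986597809144083 [-0.91409693 -0.62689569 -0.05242665]
[ 0.6451595  -0.66517719 -2.85013035]
20.2 [ 0.83951229 -0.66503322 -1.11551714] [0.00077527 0.00069063 0.00154288]
```

View pics/s3c.png

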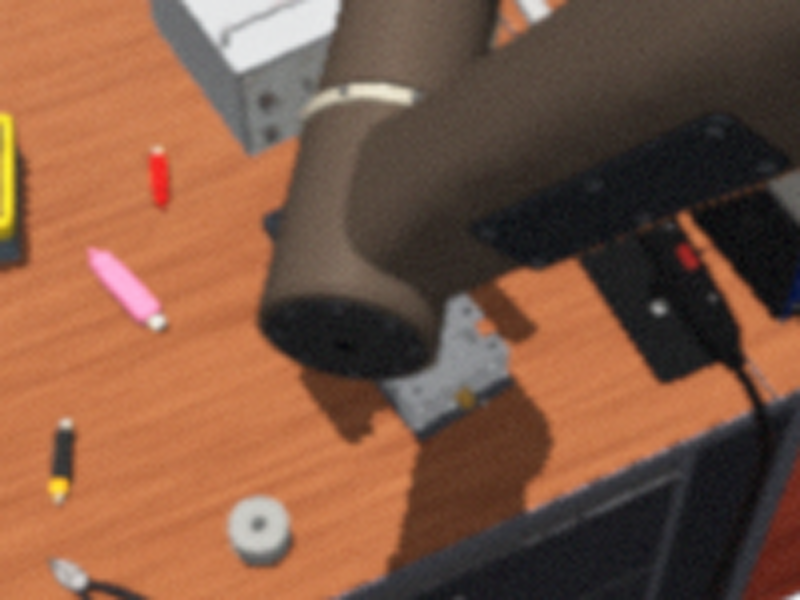

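View pics/w5.png

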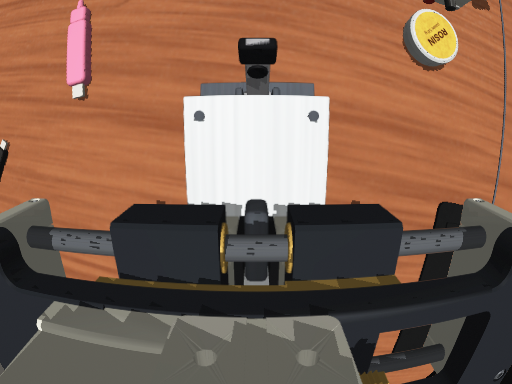

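The lid is held square, with its far corners at (185,97) and (328,97). The clamp at (258,50) stays clear. I'll descend and measure the lid's real tilt and far edge.

```bash
cat >> m.py <<'E'
def lidmeas():
    im,W=wcloud();B=(W-O)@Rz(YB)*1000
    m=(im.min(-1)>150)&(abs(B[...,1])<46)&(B[...,0]>20)&(B[...,0]<110)&(B[...,2]>25)
    m=cv2.erode(m.astype(np.uint8),np.ones((3,3)))>0
    p=B[m];A=np.c_[p[:,0],p[:,1],np.ones(len(p))];c=np.linalg.lstsq(A,p[:,2],rcond=None)[0]
    far=p[p[:,0]>p[:,0].max()-12]
    e=cv2.minAreaRect(p[:,:2].astype(np.float32))
    print('lid tilt %.3f roll %.3f top z at x=-79: %.1f far x %.1f y %.1f..%.1f rect'%(c[0],c[1],c@[-79,0,1],np.percentile(p[:,0],99),np.percentile(p[:,1],1),np.percentile(p[:,1],99)),e)
def err(P): return (np.array(robot.read_position())-P)@Rz(YB)*1000
E
python3 - <<'E'
from m import *
lidmeas()
for ez in (40,34,32):
    P=lidpose(-58,ez,.13)[0];robot.servo_line(P,speed=.05);robot.dwell(.2)
    print(ez,err(P).round(2),(robot.read_force()@Rz(YB)).round(2))
lidmeas();print(robot.read_t())
R=robot.read_tcp_rot();print((R.T@lidpose(0,0,.13)[1]).round(4).tolist())
E
```

```text
lid tilt 0.131 roll 0.002 top z at x=-79: 62.4 far x 93.1 y -37.5..38.9 rect ((60.92150115966797, 0.662200927734375), (66.47702026367188, 78.6821517944336), 0.38265353441238403)
40 [0.19 0.13 0.24] [-0.05  0.12 -1.51]
34 [0.03 0.06 0.03] [-0.12 -0.   -1.94]
32 [0.02 0.02 0.03] [ 1.13 -0.05 -1.14]
lid tilt 0.115 roll 0.001 top z at x=-79: 35.5 far x 96.3 y -37.8..38.6 rect ((65.04963684082031, 0.4552764892578125), (78.63766479492188, 75.40319061279297), 89.96101379394531)
22.0667
[[1.0, 0.0, -0.0], [-0.0, 1.0, 0.0], [0.0, -0.0, 1.0]]
```

```bash
python3 - <<'E'
from m import *
f0=np.array(robot.read_force())
for ex in (-62,-65,-68,-71,-74,-76,-77,-78,-79,-80,-81):
    P=lidpose(ex,32,.13)[0];robot.servo_line(P,speed=.03);robot.dwell(.1)
    f=(robot.read_force()-f0)@Rz(YB)
    print(ex,err(P).round(2),f.round(2))
    if abs(f[0])>6: break
lidmeas();print(robot.read_t())
E
```

```text
-62 [0.01 0.09 0.09] [ 0.1  -1.26  1.01]
-65 [0.01 0.01 0.04] [0.58 0.11 0.61]
-68 [-0.02  0.02  0.03] [-0.14 -0.03 -0.32]
-71 [-0.02  0.03  0.03] [-0.28 -0.98  0.88]
-74 [0.02 0.06 0.05] [ 0.28 -0.23  1.56]
-76 [-0.01  0.02  0.01] [-0.32 -0.45  0.3 ]
-77 [0.03 0.   0.03] [-0.37  0.36 -0.14]
-78 [-0.02  0.    0.02] [ 0.19 -0.53  0.79]
-79 [0.65 0.33 0.31] [ 4.92 -2.81 -0.22]
-80 [1.48 0.54 0.71] [ 9.21 -4.34 -0.77]
lid tilt 0.119 roll 0.001 top z at x=-79: 38.6 far x 72.5 y -37.2..39.3 rect ((61.188289642333984, 1.1548919677734375), (81.04865264892578, 78.52437591552734), 0.3286719024181366)
25.65
```

```bash
python3 - <<'E'
from m import *
for ex,ez,t in ((-78.7,31.5,.13),(-78.7,31,.1),(-78.7,30.7,.075)):
    P,R=lidpose(ex,ez,t);robot.servo_line(P,R,speed=.03);robot.dwell(.1)
    print(ex,err(P).round(2),(robot.read_force()@Rz(YB)).round(2))
robot.move_gripper(.35);robot.dwell(.3)
print(robot.read_force())
P=np.array(robot.read_position());robot.servo_line(P+[0,0,.07],speed=.12)
robot.goto(bw(-40,0,180),down(YB));print(robot.read_t())
im,W=wcloud('pics/w6.png');np.savez('w6.npz',im=im,W=W);lidmeas()
X,Y,Z=[np.nan_to_num(W[...,i],nan=-9) for i in range(3)]
B=(W-O)@Rz(YB)*1000;bx,by,bz=B[...,0],B[...,1],B[...,2]
m=(abs(by)<30)&(bx>60)&(bx<160)&(bz>60);b=B[m];print('clamp',b.min(0),b.max(0))
rr((abs(bx)<40)&(abs(by)<15)&(bz>52)&(bz<75)&(im.max(-1)<130),B/1000,'grip boxframe')
E
```

```text
-78.7 [0.41 0.31 0.29] [ 4.5  -1.25 -0.59]
-78.7 [0.34 0.42 0.14] [ 4.46  1.14 -1.23]
-78.7 [0.22 0.27 0.2 ] [ 3.37  2.41 -0.64]
[ 0.47236001 -0.38309458  0.26470399]
28.7167
lid tilt 0.073 roll -0.000 top z at x=-79: 34.4 far x 73.2 y -37.8..38.5 rect ((60.652976989746094, 0.3398017883300781), (78.36270904541016, 78.66442108154297), 0.6758062839508057)
clamp [103.40981256 -10.04542191  60.29525717] [122.91460744   9.945694   100.57958948]
grip boxframe 497 c [-3.2  0.2] sz [10.4 39.8] 89.9 zmed 65.6 zmax 68.2
```

View pics/w6.png

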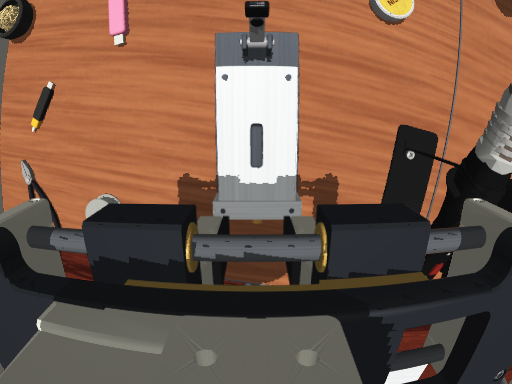

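The lid is hooked home: grip block at (256,145), tilt 0.073, clamp still open at (257,10). Now I'll swing the clamp over.

```bash
python3 - <<'E'
from m import *
robot.move_gripper(0)
robot.goto(bw(150,0,180),down(YB))
robot.servo_line(bw(150,0,92),speed=.2)
f0=np.array(robot.read_force())
def tcp(q):
    s=np.clip(q/(np.pi/2),0,1);r=56-6*s;off=9.5*np.clip(q/.6,0,1)
    return bw(100-r*np.cos(q)+4*np.sin(q)+off,0,40+r*np.sin(q)+4*np.cos(q))
for q in np.arange(1.95,.19,-.15):
    robot.servo_line(tcp(q),speed=.08)
    f=(robot.read_force()-f0)@Rz(YB);print(round(q,2),f.round(1),err(tcp(q)).round(1))
    if np.linalg.norm(f)>30: break
print(robot.read_t())
E
```

```text
1.95 [ 1.5 -0.6  0.7] [1.  0.6 1.9]
1.8 [ 4.   1.1 -0.1] [0.9 0.4 0.9]
1.65 [3.3 0.4 0.3] [0.4 0.2 0.3]
1.5 [ 1.6  1.9 -0. ] [-0.1  0.1 -0.2]
1.35 [ 2.9  0.5 -1.9] [-0.3 -0.1 -0.3]
1.2 [ 2.9  0.6 -1.7] [-0.1 -0.1 -0.1]
1.05 [ 4.2  1.5 -2.7] [ 0.1 -0.1  0.1]
0.9 [ 4.2 -0.4 -1. ] [ 0.1 -0.1  0.1]
0.75 [ 4.7  0.5 -0.7] [ 0.  -0.1  0.1]
0.6 [3.1 0.1 0.1] [-0.3 -0.1  0. ]
0.45 [2.8 0.6 0.8] [-0.4 -0.1  0. ]
0.3 [1.7 0.2 0.6] [-0.5 -0.2 -0.1]
34.0917
```

```bash
python3 - <<'E'
from m import *
for z in list(range(58,46,-2))+list(np.arange(46,38,-.5)):
    P=bw(46,0,z);robot.servo_line(P,speed=.04);robot.dwell(.08)
    f=robot.read_force()@Rz(YB);print(z,f.round(1),err(P).round(1)[2])
    if f[2]>18: break
robot.dwell(.3);robot.servo_line(bw(46,0,90),speed=.15)
robot.goto(bw(-40,0,200),down(YB));robot.dwell(.2)
print(robot.read_t())
im,W=wcloud('pics/w7.png');B=(W-O)@Rz(YB)*1000;bx,by,bz=B[...,0],B[...,1],B[...,2]
m=(im.min(-1)>150)&(abs(by)<38)&(bx>-50)&(bx<70)&(bz>25)&(bz<45);p=B[m]
c=np.linalg.lstsq(np.c_[p[:,:2],np.ones(len(p))],p[:,2],rcond=None)[0];print('lid plane',c,np.percentile(p,[1,99],axis=0))
m=(abs(by)<6)&(bx>38)&(bx<110)&(bz>38);p=B[m];print('clamp z',[(x,np.median(p[abs(p[:,0]-x)<4,2]).round(1)) for x in (44,52,65,75,85)])
E
```

```text
58 [1.1 1.3 5.3] 0.2
56 [-1.4  3.   4. ] -0.3
54 [-2.6  2.6  4. ] -0.4
52 [-1.9  0.7  3.2] -0.4
50 [-3.1  0.2  2.4] -0.3
48 [-2.8 -1.1  3.9] -0.2
46.0 [-3.5 -0.9  4. ] -0.2
45.5 [-4.4 -1.4  5. ] 0.0
45.0 [-3.3 -1.6  6. ] 0.1
44.5 [-4.9 -0.6  7.1] 0.1
44.0 [-5.9 -0.8  7.7] 0.3
43.5 [-6.8 -1.5 11.5] 0.7
43.0 [-8.1 -1.5 17. ] 1.1
42.5 [-9.4 -1.8 20.1] 1.5
40.4333
lid plane [6.42950618e-03 5.86558058e-04 3.44569248e+01] [[-48.76505117 -37.52990624  32.65258302]
 [ 69.09164457  37.24965672  42.04666703]]
clamp z [(44, np.float64(43.3)), (52, np.float64(42.7)), (65, np.float64(42.5)), (75, np.float64(42.4)), (85, np.float64(42.6))]
```

View pics/w7.png

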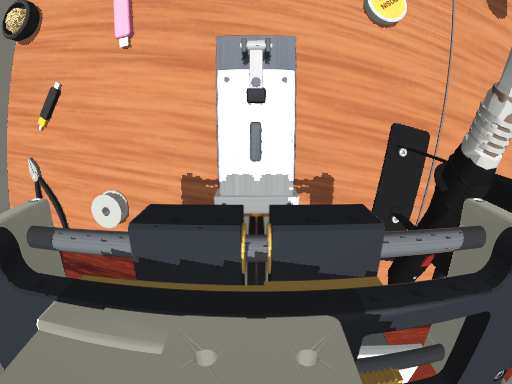

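The clamp is shut over the lid at (256,95), the lid is flat to about 0.006 rad with its top near 35 mm, and the robot is clear. Handing in.

```bash
python3 -c "
from rig import robot
print(robot.job_done())"
```

```text
the job is handed in; nothing more can be done
None
```

I handed the job in after about 40 s of robot time: the stick is flat in the box, the lid is hooked under the lip and pressed flat by the shut clamp, and the reel and tin were not touched. The hand-in returned no verdict, so this rests on my last camera measurements.

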